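Tug the cover of the unit under repair, free its catch if caught, hold it open

TASK

Take the remote control off the cover of the unit and lay it flat on the thin mat, with the cover still shut. Then, before touching the slide catch, tug the cover upward by its bar handle to learn whether it is caught: one end of the catch's travel locks the cover and the other frees it, but nothing shows which, so if the cover is caught slide the catch across to its other end, and if it is free just carry on. Lift the cover about 45 degrees open and finish while still holding it up there yourself, leaving the tray, jar, tape roll and screwdriver undisturbed.

Things in the scene. Friction and masses are not known exactly. Their poses are not given: they have to be found in the camera images.
- case: The unit: a flat black case fixed to the desk, 210 (x) x 220 (y) x 66 mm high; origin at the centre of its underside, x towards the hinge side (away from the robot), y to the left. Its top is a flush surface 66 mm up: a 42 mm deep front ledge (x -105 to -63 mm) that carries the slide catch, then the grey cover, 152 mm deep (x -63 to 89 mm) and 216 mm wide, then a narrow rear ledge with the hinge.
- cover (a joint): Opening angle of the grey cover plate (6 mm thick, about 0.4 kg), rad: 0 shut and flush, grows as its front edge (robot side) swings up, stop at 1.2 rad. It moves freely and falls shut when let go. If caught it lifts only about 0.02 rad (3 mm at the handle) and then stops hard; if free it lifts with about 2 N at the handle.
- cover_hinge (a point): Centre of the cover's hinge line, 90 mm behind the case's origin along case x and 63 mm above the desk; the hinge line is parallel to case y.
- handle (a point): Middle of the grip of the steel bar handle on the cover: a round bar 10 mm thick and 70 mm between its two end posts, parallel to case y, its axis 32 mm above the cover's upper face; on the shut cover this point lies at case x -50, y +50, z 98 mm (140 mm in front of the hinge line, 35 mm above it). The round bar can turn between the fingers. The point swings with the cover.
- catch (a joint): Position of the slide catch along case y, m: -0.010 is its right end (case -y), +0.010 its left end (case +y). It starts at the right end (within 1.5 mm). It slides stiffly (about 2 N) and stays where it is left. Inside, hidden, one of the two ends (at random) locks the cover and the other frees it; in mid-travel it locks too. Slide it only with the cover shut and not pulled upward.
- thumb (a point): Centre of the top of the catch's thumb piece: an upright grey block 12 x 12 mm, 24 mm tall, standing on the case's front ledge at case x -85 mm, y -65 mm (right end) to -45 mm (left end); the top is 90 mm above the desk. Moves with the catch.
- remote: White remote control, 160 (x) x 50 (y) x 22 mm, about 0.12 kg, loose; origin at the centre of its underside, z up through its buttons. It starts lying across the shut cover, behind the bar handle.
- mat: Thin flat mat fixed on the desk, 220 (x) x 150 (y) x 3 mm; origin at the centre of its underside. Lies to the left or the right of the unit.
- tray: Open grey parts tray with one divider, 200 x 140 x 35 mm, fixed, on the other side of the unit from the mat; origin at the centre of its underside. Bystander.
- jar: Small clear jar with cap, 48 mm across, 60 mm tall, standing in the tray; origin at the centre of its underside. Bystander.
- tape: Roll of tape lying flat on the desk, 90 mm across, 20 mm tall; origin at the centre of its underside. Bystander.
- driver: Screwdriver lying on the desk; origin under its middle, x along the shaft. Bystander.
There are look-alikes about, which are no part of the job. Of the things like the remote, leave any that is blue or brown; of the rest the larger one is meant.

How it is judged:
On the way, in this order (a step that is already met when the one before it is completed fails the run):
1. the remote control lies flat on the mat, let go, with the cover still shut (x of remote in the frame of mat between -0.08 and 0.08 m and y of remote in the frame of mat between -0.06 and 0.06 m and height (world z) of remote below 0.01 m and angle between remote's own z axis and vertical below 0.15 rad and contact force between the fingers and remote below 0.1 N and linear speed of remote below 0.03 m/s and value of joint cover below 0.05 rad), for 0.2 s.
2. the cover is tugged upward by the fingers, at least until its play is taken up, before the catch is moved (value of joint cover above 0.01 rad and contact force between the fingers and cover above 0.5 N and value of joint catch below -0.006 m), for 0.05 s.
3. the cover is held up at least 35 degrees open (value of joint cover above 0.61 rad and contact force between the fingers and cover above 0.5 N), for 0.2 s.
At the end, for the whole second after the job is handed in: The cover stands still between 35 and 63 degrees open (0.61 to 1.1 rad), carried by the fingers (contact force above 0.5 N) and by nothing else; the remote control lies flat (within 0.15 rad) on the mat, its centre within 80 mm by 60 mm of the mat's centre (all of step 3 and x of remote in the frame of mat between -0.08 and 0.08 m and y of remote in the frame of mat between -0.06 and 0.06 m and height (world z) of remote below 0.01 m and angle between remote's own z axis and vertical below 0.15 rad and value of joint cover below 1.1 rad and velocity of joint cover between -0.1 and 0.1 rad/s and contact force between cover and remote below 0.1 N); the arm keeps its last pose, push and grip.
It fails at once if the cover is lifted while the remote control is still on it (value of joint cover above 0.06 rad and horizontal distance between remote and case below 0.11 m and height (world z) of remote above 0.05 m).
It fails at once if the jar is disturbed (moved more than 30 mm) (distance of jar from where it was at the start of the episode above 0.03 m).
It fails at once if the tape roll is disturbed (moved more than 30 mm) (distance of tape from where it was at the start of the episode above 0.03 m).
It fails at once if the screwdriver is disturbed (moved more than 30 mm) (distance of driver from where it was at the start of the episode above 0.03 m).
It also fails if it takes over 72 s, if anything falls off the work surface, if the arm or the gripper's body presses on something with over 40 N, if the wrist force passes 120 N, or if a joint passes its speed limit or range.

ROBOT

A 6-joint arm with a two-finger parallel gripper is mounted at the origin on the work surface. World frame = base frame: x ahead of the robot, y to its left, z up, the work surface at z = 0. Lengths are in m, angles in rad, forces in N, time in s.
With the tool pointing down it reaches from about 0.225 to 0.875 m from the base axis. Payload 3.4 kg.
Tool frame: the origin (TCP) lies at the very end of the fingers, on their centre line; the grasp point (between the pads) lies 19 mm behind it; z points along the fingers, x is the direction in which the jaws open and shut, and the axes are right-handed (so a half turn about z gives the same grasp; the last joint's range is limited). The gripper opens to 85 mm and grips with 20 to 120 N. Pads are 22 mm wide; open, the fingers measure 114 mm over their backs; the gripper's body (76 mm by 85 mm) begins 54 mm behind the grasp point. The pads swing forward as they close: fully open they stand 13 mm farther back than shut.
Start: joints at [-1.348, 0.276, 1.505, -0, 1.361, -0.121], TCP at [0.194, -0.541, 0.231] pointing down, gripper open.
Joint ranges: [-2.89, 2.89], [-0.75, 2.08], [0.22, 2.7], [-1.18, 4.32], [0.11, 2.71], [-2.7, 2.7]. Speed limits (rad/s): [2.57, 2.57, 3.14, 3.14, 3.14, 3.14].

INTERFACE

Orientations are given as a unit quaternion [w, x, y, z].
In Python, from rig import manip gives the robot as it stands.
- The arm moves only by the tool carry_out, never from a script. Its argument "series" is a list of rows, each a list of 2 entries, a list of its own where there are three numbers: the shift along the tool's x, y, z in mm, then the turn about the tool's z in degrees. A call has 1 to 10 rows; each row shifts and turns the pose as measured when the row begins, along the tool's axes as they then stand; what a row does not reach is not made up. A row lasts 1/12 s, in which the tool goes at most 41.7 mm and 7.16 degrees, less where a joint would pass 70% of its speed; a pose out of reach is approached as far as the arm can. A call is refused whole if a number of a shift passes 41.7 or a number of a turn 7.16, either way. A call with a gripper value outside its range is refused whole. "fingers" is the finger opening in mm, from 0 to 85.4, set as the call begins (left out, the last holds). The fingers move at their own pace and stop on an object; "squeeze" is the grip in N (left out, the last holds). Time passes only in rows, so rows that do not move let the fingers close. It gives the time, the measured TCP pose, the force and the opening at its end, in the units of the state.
- manip.get_state(): the state, without advancing time (a new reading comes with each control period).
- manip.get_image(name): name is "scene" or "top" or "wrist"; returns a dict with "frame" (420x560x3 uint8, blue, green, red), "K" (3x3 intrinsics, pixels), "rvec" (rotation vector, rad) and "tvec" (3), from world to camera coordinates, as OpenCV has them; the wrist camera has in their place "mount" (4x4, takes a point from camera to tool coordinates, whose origin is the TCP and whose axes are the tool frame's). Camera axes: x right, y down, z forward; pixel columns grow to the right and rows downward; lengths in m; the calibration is good to about 2 mm. A picture is of the moment at which its call begins: read the wrist's pose just before it. There is no depth.
- manip.sign_off(): hands the job in, once; it reports no verdict.
The state is a dict: "clock": time; "qpos": joint angles; "qd": joint speeds; "effort": joint torques, N m; "position": TCP position; "ee_rot": TCP orientation; "contact_force": force on the tool from outside, world axes, zero at the start; "moment": the same for the moment, N m; "width": finger opening in m.
Only numpy, scipy, OpenCV 4.12 (cv2) and the standard library are available. Lean on these libraries where they do the work, as an engineer would, in place of code of your own. Each camera call takes 0.05 s, during which the arm holds its last target. There are 200 camera calls.

## Working session

There is one attempt and no reset: what is moved stays moved. The work goes in short steps, Python scripts to look and compute and a tool call to move; the robot and the scene stay as the last step left them, time stands still between calls to the robot, and variables do not carry over. Pictures are saved under pics/ and viewed, about 8 in all and at most 12, crops included, and the job is handed in when it is done.

Besides the shell and the picture viewer there is one more tool, called in YAML: its name, and indented under it one key for each argument. carry_out: Moves the arm, as the interface text tells. Its arguments: {"type":"object","properties":{"series":{"type":"array","items":{"type":"array"}},"fingers":{"type":"number"},"squeeze":{"type":"number"}},"required":["series"]}

```bash
ls; mkdir -p pics
cat > h.py <<'E'
import numpy as np, cv2
from rig import manip
def save(n,f):
    d=manip.get_image(n); cv2.imwrite(f,d["frame"]); return d
def ray(d,uv,z):
    R=cv2.Rodrigues(np.array(d["rvec"],float))[0]; t=np.array(d["tvec"],float).ravel()
    c=-R.T@t; v=R.T@np.linalg.inv(d["K"])@np.array([uv[0],uv[1],1.]); return c+v*(z-c[2])/v[2]
def proj(d,P): return cv2.projectPoints(np.array(P,float).reshape(-1,3),np.array(d["rvec"],float),np.array(d["tvec"],float),np.array(d["K"],float),None)[0].reshape(-1,2)
E
python3 - <<'E'
from h import *
a=save("top","pics/top0.png");b=save("scene","pics/scene0.png")
import pickle;pickle.dump((a,b),open("d0.pkl","wb"))
print(manip.get_state())
for d in(a,b):
    R=cv2.Rodrigues(np.array(d["rvec"],float))[0];print(-R.T@np.array(d["tvec"]).ravel(),d["K"][0][0])
cv2.imwrite("pics/both0.png",cv2.resize(a["frame"],(800,600)))
E
```

```text
pics
{'clock': 0.1, 'qpos': array([-1.34802162e+00,  2.76574522e-01,  1.50599316e+00, -1.10537117e-05,
        1.36069115e+00, -1.20983535e-01]), 'qd': array([-3.75294214e-05, -3.56670382e-03, -3.47171837e-03, -8.56795441e-04,
        4.99653132e-04,  1.43211221e-04]), 'effort': array([ 1.87112368e-03, -4.17699373e+01, -2.46403921e+01, -1.51962145e-04,
        5.76797436e-03, -7.77954000e-06]), 'position': array([ 0.19368945, -0.54091068,  0.23050714]), 'ee_rot': array([-5.54341710e-04,  8.17627383e-01, -5.75747139e-01, -6.21912414e-04]), 'contact_force': array([ 0.50289118, -0.23419816, -0.82451039]), 'moment': array([-0.03938661, -0.06193715, -0.00099714]), 'width': 0.0855274329688448}
[ 0.34464054 -0.01473706  1.3699237 ] 511.07426820676454
[1.17831612 0.4019229  0.6274698 ] 394.86427476257364
```

View pics/both0.png

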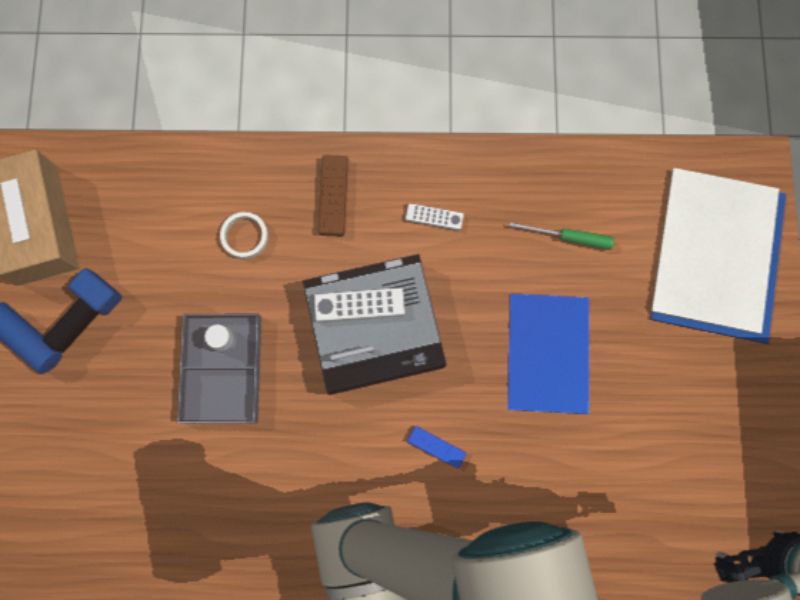

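View pics/scene0.png

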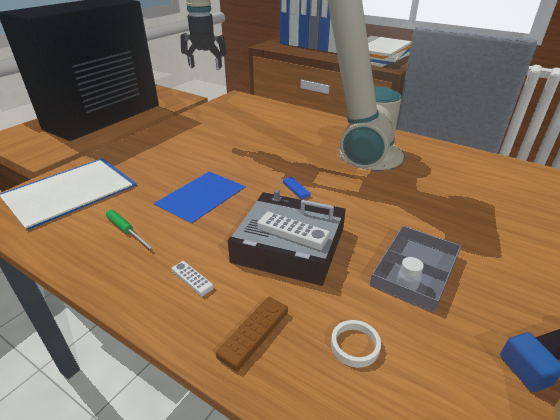

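Remote candidates, by pixel in the 800x600 top view: large white on the cover (359,304), small white (435,216), brown (333,195), small blue (436,447). By the description I want the large white one. The mat is the blue sheet at (548,353). Next is a close crop and the measurements.

Run:
```python
from h import *
import pickle;a,b=pickle.load(open("d0.pkl","rb"))
f=a["frame"]
x0,y0=200,170
cr=f[y0:y0+115,x0:x0+125]; cv2.imwrite("pics/crop0.png",cv2.resize(cr,None,fx=5,fy=5,interpolation=cv2.INTER_CUBIC))
hsv=cv2.cvtColor(f,cv2.COLOR_BGR2HSV)
def rects(m,z,name,box):
    k=np.zeros_like(m);k[box[1]:box[3],box[0]:box[2]]=m[box[1]:box[3],box[0]:box[2]]
    k=cv2.morphologyEx(k,cv2.MORPH_CLOSE,np.ones((5,5)))
    cs=cv2.findContours(k,0,2)[0];c=max(cs,key=cv2.contourArea)
    P=np.array([ray(a,p[0],z)[:2] for p in c]).astype(np.float32)
    r=cv2.minAreaRect(P);print(name,r,cv2.boundingRect(c))
    return r
rects(cv2.inRange(hsv,(0,0,170),(180,50,255)),.088,"remote",(205,185,310,235))
rects(cv2.inRange(hsv,(105,120,60),(130,255,255)),.003,"mat",(340,190,430,300))
nb=255-cv2.inRange(hsv,(3,75,40),(25,255,255))
rects(nb,.066,"case",(205,172,318,280))
```

```text
remote ((0.5822219252586365, 0.0456075593829155), (0.04858400672674179, 0.15886493027210236), 5.139915466308594) (220, 202, 64, 22)
mat ((0.5081670880317688, -0.3067472279071808), (0.1471434235572815, 0.21861249208450317), 87.68182373046875) (356, 206, 56, 84)
case ((0.5523614883422852, 0.020476683974266052), (0.21233226358890533, 0.2183075100183487), 13.802064895629883) (213, 179, 99, 96)
```

View pics/crop0.png

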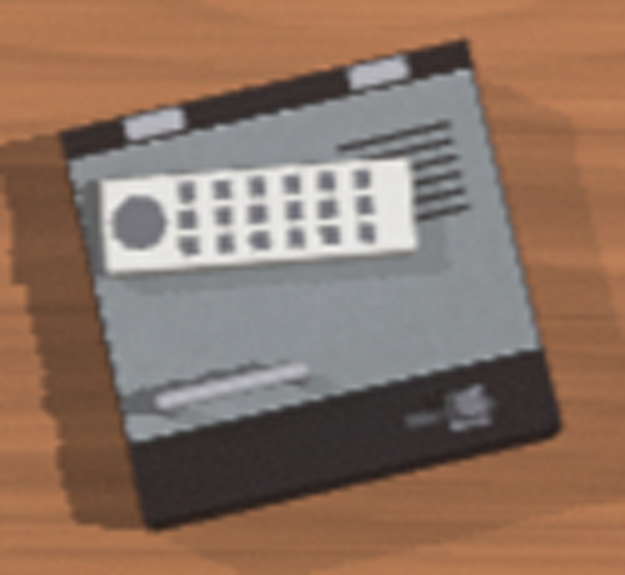

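The crop confirms the large white remote, centred at about (258,215) in the crop and lying behind the bar handle (233,386). The thumb piece is at (470,408). The sizes agree with the given ones: remote 159x49 mm, mat 219x147 mm, case 212x218 mm. Next I check the handle and thumb predictions and plan the reach.

```bash
cat >> h.py <<'E'
from scipy.spatial.transform import Rotation as Ro
CC=np.array([.5524,.0205]);CA=np.radians(13.8)
def case(x,y,z): return np.r_[CC+np.array([[np.cos(CA),-np.sin(CA)],[np.sin(CA),np.cos(CA)]])@[x,y],z]
def plan(t,ang=None,smax=38,amax=7):
    s=manip.get_state();q=s["ee_rot"];R=Ro.from_quat([q[1],q[2],q[3],q[0]]).as_matrix()
    a=np.degrees(np.arctan2(R[1,0],R[0,0]));da=0 if ang is None else -((ang-a+90)%180-90)
    d=np.array(t)-s["position"];n=int(max(1,np.ceil(np.linalg.norm(d)*1000/smax),np.ceil(abs(da)/amax)))
    print("pos",s["position"].round(4),"ang",a.round(1),"tilt",R[:,2].round(3),"q6",s["qpos"][5].round(2),"F",s["contact_force"].round(1),"w",round(s["width"],4),"t",round(s["clock"],2))
    print(n,"rows",[[ [float(v) for v in ((R@Ro.from_euler("z",k*da/n,degrees=True).as_matrix()).T@(d/n)*1000).round(1)],round(float(da/n),2)] for k in range(n)])
E
python3 - <<'E'
from h import *
import pickle;a,b=pickle.load(open("d0.pkl","rb"))
print("handle",case(-.05,.05,.098),ray(a,(246.6,247.2),.098),proj(b,case(-.05,.05,.098)),"seen ~(318,205)")
print("thumb",case(-.085,-.065,.09),ray(a,(294,251.5),.09),proj(b,case(-.085,-.065,.09)),"seen ~(277,192)")
print("remote scene",proj(b,[.582,.0456,.088]),"seen ~(294,229)")
plan([.582,.046,.2],5.1)
E
```

```text
handle [0.49191661 0.05713004 0.098     ] [0.49206733 0.05533318 0.098     ] [[317.38405561 204.43299403]] seen ~(318,205)
thumb [ 0.48535826 -0.06289907  0.09      ] [ 0.48332585 -0.06345257  0.09      ] [[276.52500291 190.75123637]] seen ~(277,192)
remote scene [[292.96495851 225.74658586]] seen ~(294,229)
pos [ 0.1937 -0.5409  0.2305] ang -70.3 tilt [-0.     0.002 -1.   ] q6 -0.12 F [ 0.5 -0.2 -0.8] w 0.0855 t 0.1
19 rows [[[-22.2, -29.7, 1.6], -3.97], [[-20.1, -31.1, 1.6], -3.97], [[-17.9, -32.4, 1.6], -3.97], [[-15.6, -33.6, 1.6], -3.97], [[-13.2, -34.6, 1.6], -3.97], [[-10.8, -35.4, 1.6], -3.97], [[-8.3, -36.1, 1.6], -3.97], [[-5.8, -36.6, 1.6], -3.97], [[-3.3, -36.9, 1.6], -3.97], [[-0.7, -37.0, 1.6], -3.97], [[1.9, -37.0, 1.6], -3.97], [[4.4, -36.8, 1.6], -3.97], [[6.9, -36.4, 1.6], -3.97], [[9.4, -35.8, 1.6], -3.97], [[11.9, -35.1, 1.6], -3.97], [[14.3, -34.2, 1.6], -3.97], [[16.6, -33.1, 1.6], -3.97], [[18.9, -31.9, 1.6], -3.97], [[21.0, -30.5, 1.6], -3.97]]
```

Both views agree with the predictions to about 2 mm.

carry_out:
  series:
    - [[-22, -30, 1.5], -4]
    - [[-20, -31, 1.5], -4]
    - [[-18, -32, 1.5], -4]
    - [[-16, -34, 1.5], -4]
    - [[-13, -35, 1.5], -4]
    - [[-11, -35, 1.5], -4]
    - [[-8, -36, 1.5], -4]
    - [[-6, -37, 1.5], -4]
    - [[-3, -37, 1.5], -4]
    - [[-1, -37, 1.5], -4]
  fingers: 75
  squeeze: 30

```text
clock: 0.93
position: [0.3967, -0.2224, 0.2095]
ee_rot: [-0.001, 0.968, -0.252, -0.003]
contact_force: [0.8, -0.7, -0.3]
width: 0.0754
```

carry_out:
  series:
    - [[2, -37, 1.5], -4]
    - [[4, -37, 1.5], -4]
    - [[7, -36, 1.5], -4]
    - [[9, -36, 1.5], -4]
    - [[12, -35, 1.5], -4]
    - [[14, -34, 1.5], -4]
    - [[17, -33, 1.5], -4]
    - [[19, -32, 1.5], -4]
    - [[21, -30, 1.5], -4]
    - [[0, 0, 0], 0]

```text
clock: 1.77
position: [0.5748, 0.0856, 0.1918]
ee_rot: [-0.004, 0.997, 0.079, -0.003]
contact_force: [0.4, -0.2, -0.7]
width: 0.0753
```

Run:
```python
from h import *
plan([.582,.046,.12],5.1)
```

```text
pos [0.5748 0.0856 0.1918] ang 9.1 tilt [-0.007  0.006 -1.   ] q6 -0.14 F [ 0.4 -0.2 -0.7] w 0.0753 t 1.77
3 rows [[[0.4, 13.6, 23.8], 1.33], [[0.7, 13.6, 23.8], 1.33], [[1.1, 13.6, 23.8], 1.33]]
```

carry_out:
  series:
    - [[0, 13, 24], 1.3]
    - [[1, 13, 24], 1.3]
    - [[1, 10, 20], 1.3]
    - [[0, 0, 0], 0]
    - [[0, 0, 0], 0]

```text
clock: 2.18
position: [0.5821, 0.0539, 0.1202]
ee_rot: [-0.004, 0.999, 0.047, -0.004]
contact_force: [-0.2, -0.0, 0.7]
width: 0.0752
```

Run:
```python
from h import *
plan([.582,.046,.07],5.1,smax=12)
w=save("wrist","pics/w1.png")
```

```text
pos [0.5821 0.0539 0.1202] ang 5.4 tilt [-0.008  0.007 -1.   ] q6 -0.13 F [-0.2 -0.   0.7] w 0.0752 t 2.18
5 rows [[[-0.1, 1.7, 10.0], 0.07], [[-0.1, 1.7, 10.0], 0.07], [[-0.1, 1.7, 10.0], 0.07], [[-0.1, 1.7, 10.0], 0.07], [[-0.1, 1.7, 10.0], 0.07]]
```

View pics/w1.png

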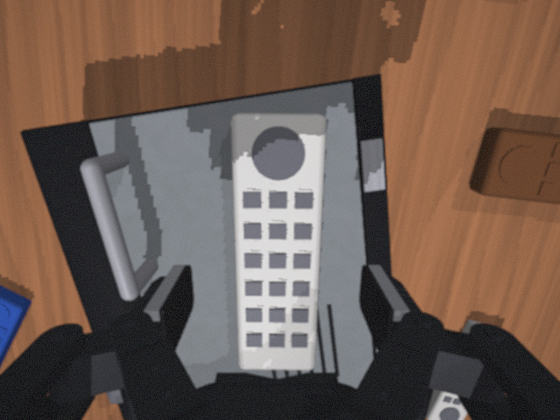

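The remote runs down column 280, centred between the fingers (175 and 380) and parallel to the pads. The way down is clear.

carry_out:
  series:
    - [[0, 4, 10], 0]
    - [[0, 3, 10], 0]
    - [[0, 1, 10], 0]
    - [[0, 0, 10], 0]
    - [[0, 0, 8], 0]
    - [[0, 0, 0], 0]
    - [[0, 0, 0], 0]

```text
clock: 2.82
position: [0.5839, 0.0461, 0.0712]
ee_rot: [-0.004, 0.999, 0.048, -0.001]
contact_force: [-0.2, 0.6, 0.1]
width: 0.0749
```

carry_out:
  series:
    - [[0, 0, 0], 0]
    - [[0, 0, 0], 0]
    - [[0, 0, 0], 0]
    - [[0, 0, 0], 0]
    - [[0, 0, 0], 0]
    - [[0, 0, 0], 0]
    - [[0, 0, 0], 0]
    - [[0, 0, 0], 0]
  fingers: 35
  squeeze: 40

```text
clock: 3.48
position: [0.5846, 0.0466, 0.0722]
ee_rot: [-0.004, 0.999, 0.048, 0.0]
contact_force: [0.4, -0.0, -1.4]
width: 0.049
```

carry_out:
  series:
    - [[0, 0, -5], 0]
    - [[0, 0, -15], 0]
    - [[0, 0, -25], 0]
    - [[0, 0, -25], 0]
    - [[0, 0, -25], 0]
    - [[0, 0, -15], 0]
    - [[0, 0, 0], 0]

```text
clock: 4.07
position: [0.5828, 0.0457, 0.1863]
ee_rot: [-0.004, 0.999, 0.048, -0.003]
contact_force: [0.9, 0.6, -0.5]
width: 0.0491
```

Run:
```python
from h import *
plan([.508,-.307,.17],-86,smax=30)
```

```text
pos [0.5828 0.0457 0.1863] ang 5.5 tilt [-0.006  0.008 -1.   ] q6 -0.14 F [ 0.9  0.6 -0.5] w 0.0491 t 4.07
13 rows [[[-8.3, 26.5, 1.1], -6.8], [[-11.4, 25.3, 1.1], -6.8], [[-14.3, 23.8, 1.1], -6.8], [[-17.0, 21.9, 1.1], -6.8], [[-19.5, 19.7, 1.1], -6.8], [[-21.7, 17.3, 1.1], -6.8], [[-23.6, 14.6, 1.1], -6.8], [[-25.2, 11.7, 1.1], -6.8], [[-26.4, 8.6, 1.1], -6.8], [[-27.2, 5.4, 1.1], -6.8], [[-27.7, 2.2, 1.1], -6.8], [[-27.7, -1.1, 1.1], -6.8], [[-27.4, -4.4, 1.1], -6.8]]
```

Run:
```python
from h import *
plan([.508,-.307,.17],-83,smax=30)
```

```text
pos [0.5828 0.0457 0.1863] ang 5.5 tilt [-0.006  0.008 -1.   ] q6 -0.14 F [ 0.9  0.6 -0.5] w 0.0491 t 4.07
13 rows [[[-8.3, 26.5, 1.1], 6.81], [[-5.1, 27.3, 1.1], 6.81], [[-1.9, 27.7, 1.1], 6.81], [[1.4, 27.7, 1.1], 6.81], [[4.7, 27.3, 1.1], 6.81], [[7.9, 26.6, 1.1], 6.81], [[11.0, 25.5, 1.1], 6.81], [[13.9, 24.0, 1.1], 6.81], [[16.7, 22.2, 1.1], 6.81], [[19.2, 20.0, 1.1], 6.81], [[21.4, 17.6, 1.1], 6.81], [[23.4, 14.9, 1.1], 6.81], [[25.0, 12.1, 1.1], 6.81]]
```

carry_out:
  series:
    - [[-8, 26, 1], 5]
    - [[-6, 27, 1], 6.8]
    - [[-2, 28, 1], 6.8]
    - [[1, 28, 1], 6.8]
    - [[5, 27, 1], 6.8]
    - [[8, 27, 1], 6.8]
    - [[11, 26, 1], 6.8]
    - [[14, 24, 1], 6.8]
    - [[17, 22, 1], 6.8]
    - [[19, 20, 1], 6.8]

```text
clock: 4.9
position: [0.5232, -0.2297, 0.1678]
ee_rot: [-0.004, 0.852, -0.524, -0.008]
contact_force: [-0.1, 0.5, -1.5]
width: 0.0491
```

carry_out:
  series:
    - [[21, 18, 1], 6.8]
    - [[22, 15, 1], 6.8]
    - [[12, 6, 1], 3]
    - [[0, 0, 0], 0]
    - [[0, 0, 0], 0]

```text
clock: 5.32
position: [0.5013, -0.303, 0.1581]
ee_rot: [-0.001, 0.759, -0.651, -0.011]
contact_force: [0.8, -0.1, -0.5]
width: 0.0487
```

Run:
```python
from h import *
plan([.508,-.307,.013],None,smax=18)
b=save("scene","pics/s2.png")
```

```text
pos [ 0.5013 -0.303   0.1581] ang -81.2 tilt [-0.015  0.017 -1.   ] q6 0.75 F [ 0.8 -0.1 -0.5] w 0.0487 t 5.32
9 rows [[[0.9, -0.9, 16.1], 0.0], [[0.9, -0.9, 16.1], 0.0], [[0.9, -0.9, 16.1], 0.0], [[0.9, -0.9, 16.1], 0.0], [[0.9, -0.9, 16.1], 0.0], [[0.9, -0.9, 16.1], 0.0], [[0.9, -0.9, 16.1], 0.0], [[0.9, -0.9, 16.1], 0.0], [[0.9, -0.9, 16.1], 0.0]]
```

View pics/s2.png

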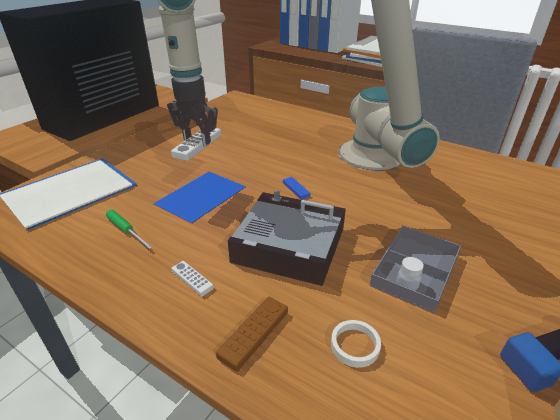

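The remote is held level above the mat, at about (197,145), and the cover is clear of it.

carry_out:
  series:
    - [[1, -1, 16], 0]
    - [[1, -1, 18], 0]
    - [[1, -1, 18], 0]
    - [[1, -1, 18], 0]
    - [[1, -1, 18], 0]
    - [[1, -1, 16], 0]
    - [[1, -1, 12], 0]
    - [[0, 0, 8], 0]
    - [[0, 0, 0], 0]
    - [[0, 0, 0], 0]

```text
clock: 6.2
position: [0.5124, -0.2914, 0.0299]
ee_rot: [-0.004, 0.768, -0.641, -0.012]
contact_force: [-0.3, 0.4, -1.2]
width: 0.049
```

carry_out:
  series:
    - [[5, 0, 4], 0]
    - [[5, 0, 5], 0]
    - [[4, 0, 5], 0]
    - [[0, 0, 3], 0]
    - [[0, 0, 0], 0]
    - [[0, 0, 0], 0]

```text
clock: 6.7
position: [0.5174, -0.3071, 0.0141]
ee_rot: [-0.004, 0.768, -0.64, -0.008]
contact_force: [-0.3, 0.1, -1.1]
width: 0.0487
```

carry_out:
  series:
    - [[0, 0, 2], 0]
    - [[0, 0, 2], 0]
    - [[0, 0, 1], 0]
    - [[0, 0, 0], 0]

```text
clock: 7.03
position: [0.5174, -0.3076, 0.0093]
ee_rot: [-0.004, 0.768, -0.64, -0.008]
contact_force: [-1.1, 0.2, 0.3]
width: 0.0493
```

carry_out:
  series:
    - [[0, 0, 0], 0]
    - [[0, 0, 0], 0]
    - [[0, 0, 0], 0]
    - [[0, 0, 0], 0]
    - [[0, 0, 0], 0]
    - [[0, 0, -5], 0]
    - [[0, 0, -15], 0]
    - [[0, 0, -30], 0]
    - [[0, 0, -40], 0]
    - [[0, 0, -40], 0]
  fingers: 75

```text
clock: 7.87
position: [0.5131, -0.3055, 0.1356]
ee_rot: [-0.004, 0.768, -0.64, -0.019]
contact_force: [1.0, -0.1, 0.0]
width: 0.0749
```

Run:
```python
from h import *
plan(case(-.05,.05,.2),13.8,smax=36)
```

```text
pos [ 0.5131 -0.3055  0.1356] ang -79.6 tilt [-0.024  0.03  -0.999] q6 0.73 F [ 1.  -0.1  0. ] w 0.0749 t 7.87
13 rows [[[-27.9, -3.3, -4.1], 6.66], [[-28.1, -0.1, -4.1], 6.66], [[-27.9, 3.2, -4.1], 6.66], [[-27.3, 6.4, -4.1], 6.66], [[-26.4, 9.5, -4.1], 6.66], [[-25.1, 12.5, -4.1], 6.66], [[-23.5, 15.3, -4.1], 6.66], [[-21.6, 18.0, -4.1], 6.66], [[-19.4, 20.3, -4.1], 6.66], [[-16.9, 22.5, -4.1], 6.66], [[-14.1, 24.3, -4.1], 6.66], [[-11.2, 25.7, -4.1], 6.66], [[-8.2, 26.9, -4.1], 6.66]]
```

Run:
```python
from h import *
plan(case(-.05,.05,.21),9.6,smax=36)
```

```text
pos [ 0.5131 -0.3055  0.1356] ang -79.6 tilt [-0.024  0.03  -0.999] q6 0.73 F [ 1.  -0.1  0. ] w 0.0749 t 7.87
13 rows [[[-27.9, -3.3, -4.8], -6.87], [[-27.3, -6.6, -4.8], -6.87], [[-26.3, -9.9, -4.8], -6.87], [[-25.0, -12.9, -4.8], -6.87], [[-23.2, -15.8, -4.8], -6.87], [[-21.2, -18.5, -4.8], -6.87], [[-18.8, -20.9, -4.8], -6.87], [[-16.2, -23.0, -4.8], -6.87], [[-13.3, -24.7, -4.8], -6.87], [[-10.3, -26.2, -4.8], -6.87], [[-7.1, -27.2, -4.8], -6.87], [[-3.8, -27.9, -4.8], -6.87], [[-0.4, -28.1, -4.8], -6.87]]
```

carry_out:
  series:
    - [[-26, -3, -10], -6.9]
    - [[-27, -7, -15], -6.9]
    - [[-26, -10, -10], -6.9]
    - [[-25, -13, -8], -6.9]
    - [[-23, -16, -5], -6.9]
    - [[-21, -18, -5], -6.9]
    - [[-19, -21, -5], -6.9]
    - [[-16, -23, -5], -6.9]
    - [[-13, -25, -5], -6.9]
    - [[-10, -26, -5], -6.9]

```text
clock: 8.7
position: [0.4965, -0.0285, 0.2329]
ee_rot: [-0.006, 0.997, -0.073, 0.001]
contact_force: [0.4, -0.3, -0.1]
width: 0.0753
```

carry_out:
  series:
    - [[-7, -27, 0], -6.9]
    - [[-4, -20, 0], -6.9]
    - [[0, -10, 0], -5]
    - [[0, 0, 0], 0]
    - [[0, 0, 0], 0]

```text
clock: 9.12
position: [0.4868, 0.0377, 0.2382]
ee_rot: [-0.007, 0.995, 0.102, 0.005]
contact_force: [-0.2, 0.5, 0.7]
width: 0.075
```

Run:
```python
from h import *
plan(case(-.05,.05,.15),13.8,smax=20)
a=save("top","pics/t3.png"); f=a["frame"]
hsv=cv2.cvtColor(f,cv2.COLOR_BGR2HSV);m=cv2.inRange(hsv,(0,0,170),(180,50,255));k=np.zeros_like(m);k[200:300,340:430]=m[200:300,340:430]
k=cv2.morphologyEx(k,cv2.MORPH_CLOSE,np.ones((5,5)));c=max(cv2.findContours(k,0,2)[0],key=cv2.contourArea)
print(cv2.minAreaRect(np.array([ray(a,p[0],.025)[:2] for p in c],np.float32)))
```

```text
pos [0.4868 0.0377 0.2382] ang 11.7 tilt [ 0.009  0.015 -1.   ] q6 -0.29 F [-0.2  0.5  0.7] w 0.075 t 9.12
5 rows [[[1.6, -3.4, 17.7], -0.41], [[1.6, -3.4, 17.7], -0.41], [[1.6, -3.3, 17.7], -0.41], [[1.7, -3.3, 17.7], -0.41], [[1.7, -3.3, 17.7], -0.41]]
((0.5163978338241577, -0.3077452778816223), (0.1580345183610916, 0.04866045340895653), 9.956144332885742)
```

The remote lies on the mat, 8 mm from its centre. Now over the handle.

carry_out:
  series:
    - [[2, -4, 18], -0.5]
    - [[2, -4, 18], -0.5]
    - [[2, -4, 18], -0.5]
    - [[1, -3, 18], -0.4]
    - [[1, -3, 10], -0.2]
    - [[0, 0, 0], 0]
    - [[0, 0, 0], 0]
  fingers: 45

```text
clock: 9.75
position: [0.4952, 0.0504, 0.1549]
ee_rot: [-0.004, 0.994, 0.11, 0.007]
contact_force: [0.4, -0.2, -0.6]
width: 0.045
```

Run:
```python
from h import *
plan(case(-.05,.05,.081),13.8,smax=13)
save("wrist","pics/w4.png")
```

```text
pos [0.4952 0.0504 0.1549] ang 12.7 tilt [ 0.014  0.01  -1.   ] q6 -0.27 F [ 0.4 -0.2 -0.6] w 0.045 t 9.75
6 rows [[[-0.5, -1.1, 12.3], -0.19], [[-0.5, -1.1, 12.3], -0.19], [[-0.5, -1.1, 12.3], -0.19], [[-0.5, -1.1, 12.3], -0.19], [[-0.5, -1.1, 12.3], -0.19], [[-0.5, -1.1, 12.3], -0.19]]
```

View pics/w4.png

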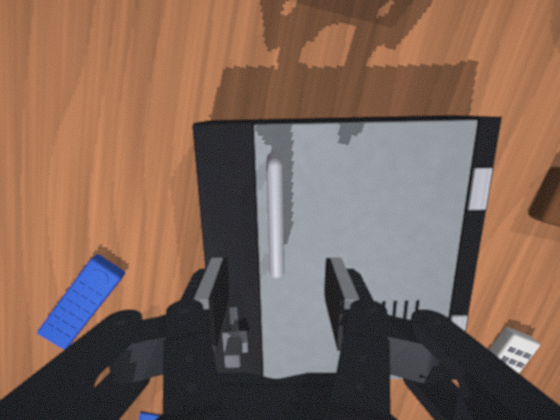

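The bar is at column 275, and the fingers' midline is at about 278. The line-up is good, so I descend.

carry_out:
  series:
    - [[-1, -2, 12], -0.2]
    - [[-1, -2, 12], -0.2]
    - [[-1, -1, 12], -0.2]
    - [[-1, -1, 12], -0.2]
    - [[0, -1, 12], -0.2]
    - [[0, 0, 8], 0]
    - [[0, 0, 2], 0]
    - [[0, 0, 0], 0]

```text
clock: 10.47
position: [0.4991, 0.0517, 0.0907]
ee_rot: [-0.002, 0.993, 0.114, 0.016]
contact_force: [0.7, 0.4, -0.2]
width: 0.0445
```

Run:
```python
from h import *
plan(case(-.05,.05,.081),13.8,smax=13)
```

```text
pos [0.4991 0.0517 0.0907] ang 13.1 tilt [ 0.032  0.007 -0.999] q6 -0.28 F [ 0.7  0.4 -0.2] w 0.0445 t 10.47
2 rows [[[-3.0, -3.5, 4.7], -0.35], [[-3.0, -3.5, 4.7], -0.35]]
```

carry_out:
  series:
    - [[-4, -4, 2], 0]
    - [[-3, -3, 4], 0]
    - [[0, 0, 4], 0]
    - [[0, 0, 0], 0]
    - [[0, 0, 0], 0]

```text
clock: 10.88
position: [0.4921, 0.0571, 0.0821]
ee_rot: [-0.001, 0.993, 0.113, 0.019]
contact_force: [-0.2, 0.4, 0.4]
width: 0.0452
```

carry_out:
  series:
    - [[0, 0, 0], 0]
    - [[0, 0, 0], 0]
    - [[0, 0, 0], 0]
    - [[0, 0, 0], 0]
    - [[0, 0, 0], 0]
    - [[0, 0, 0], 0]
    - [[0, 0, 0], 0]
    - [[0, 0, 0], 0]
    - [[0, 0, 0], 0]
    - [[0, 0, 0], 0]
  fingers: 0
  squeeze: 30

```text
clock: 11.72
position: [0.4944, 0.0576, 0.0827]
ee_rot: [-0.001, 0.993, 0.114, 0.021]
contact_force: [0.3, 0.6, -1.4]
width: 0.0087
```

carry_out:
  series:
    - [[0, 0, -2], 0]
    - [[0, 0, -3], 0]
    - [[0, 0, -4], 0]
    - [[0, 0, 0], 0]

```text
clock: 12.05
position: [0.4951, 0.0579, 0.0865]
ee_rot: [-0.002, 0.993, 0.113, 0.021]
contact_force: [0.8, -0.5, -1.9]
width: 0.009
```

carry_out:
  series:
    - [[0, 0, -2], 0]
    - [[0, 0, -3], 0]
    - [[0, 0, -3], 0]
    - [[0, 0, 0], 0]

```text
clock: 12.38
position: [0.4951, 0.0579, 0.0871]
ee_rot: [-0.002, 0.993, 0.113, 0.02]
contact_force: [1.7, 0.9, -2.4]
width: 0.0089
```

carry_out:
  series:
    - [[0, 0, -6], 0]
    - [[0, 0, -8], 0]

```text
clock: 12.55
position: [0.4949, 0.0582, 0.095]
ee_rot: [-0.003, 0.993, 0.113, 0.019]
contact_force: [13.0, 2.2, -40.5]
width: 0.0085
```

Run:
```python
from h import *
plan(case(-.05,.05,.0825))
```

```text
pos [0.4949 0.0582 0.095 ] ang 12.9 tilt [ 0.036  0.011 -0.999] q6 -0.27 F [ 13.    2.2 -40.5] w 0.0085 t 12.55
1 rows [[[-3.7, 0.4, 12.4], 0.0]]
```

The pull reached 40 N with no free lift, so the cover is caught. I relax, release, and move to the catch.

carry_out:
  series:
    - [[-1, 0, 6], 0]
    - [[-1, 0, 4], 0]
    - [[0, 0, 0], 0]
    - [[0, 0, 0], 0]

```text
clock: 12.88
position: [0.4947, 0.058, 0.0921]
ee_rot: [-0.003, 0.993, 0.113, 0.021]
contact_force: [1.8, 0.5, -4.1]
width: 0.0085
```

carry_out:
  series:
    - [[0, 0, 0], 0]
    - [[0, 0, 0], 0]
    - [[0, 0, 0], 0]
    - [[0, 0, 0], 0]
    - [[0, 0, -10], 0]
    - [[0, 0, -20], 0]
    - [[0, 0, -25], 0]
    - [[0, 0, -10], 0]
    - [[0, 0, 0], 0]
  fingers: 45

```text
clock: 13.63
position: [0.4886, 0.0565, 0.1592]
ee_rot: [-0.003, 0.994, 0.112, 0.017]
contact_force: [0.8, 0.3, -0.1]
width: 0.0453
```

Run:
```python
from h import *
plan(case(-.085,-.065,.14),13.8,smax=20)
```

```text
pos [0.4886 0.0565 0.1592] ang 12.9 tilt [ 0.033  0.009 -0.999] q6 -0.26 F [ 0.8  0.3 -0.1] w 0.0453 t 13.63
7 rows [[[-4.4, 16.5, 2.6], -0.13], [[-4.4, 16.5, 2.6], -0.13], [[-4.4, 16.5, 2.6], -0.13], [[-4.5, 16.5, 2.6], -0.13], [[-4.5, 16.5, 2.6], -0.13], [[-4.5, 16.5, 2.6], -0.13], [[-4.6, 16.5, 2.6], -0.13]]
```

carry_out:
  series:
    - [[-4, 16, 2], 0]
    - [[-4, 17, 3], 0]
    - [[-5, 17, 3], 0]
    - [[-5, 17, 3], 0]
    - [[-5, 17, 3], 0]
    - [[-4, 16, 3], 0]
    - [[-4, 10, 2], 0]
    - [[0, 0, 0], 0]
    - [[0, 0, 0], 0]

```text
clock: 14.38
position: [0.4805, -0.0608, 0.133]
ee_rot: [-0.005, 0.994, 0.113, 0.014]
contact_force: [-1.0, -0.0, -0.3]
width: 0.0449
```

Run:
```python
from h import *
plan(case(-.085,-.065,.078),13.8,smax=10)
save("wrist","pics/w5.png")
```

```text
pos [ 0.4805 -0.0608  0.133 ] ang 12.9 tilt [ 0.026  0.012 -1.   ] q6 -0.52 F [-1.  -0.  -0.3] w 0.0449 t 14.38
6 rows [[[0.5, 0.6, 9.2], -0.14], [[0.5, 0.6, 9.2], -0.14], [[0.5, 0.6, 9.2], -0.14], [[0.5, 0.6, 9.2], -0.14], [[0.5, 0.6, 9.2], -0.14], [[0.4, 0.6, 9.2], -0.14]]
```

View pics/w5.png

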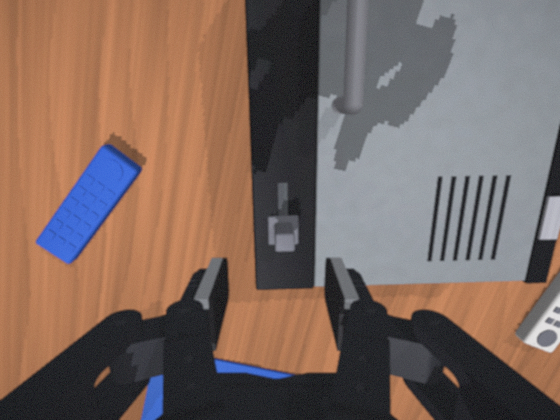

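The thumb piece is at (285,235), on the midline between the fingers. I descend to straddle it.

carry_out:
  series:
    - [[1, 1, 10], 0]
    - [[1, 1, 10], 0]
    - [[1, 1, 10], 0]
    - [[0, 1, 10], 0]
    - [[0, 0, 9], 0]
    - [[0, 0, 5], 0]
    - [[0, 0, 0], 0]
    - [[0, 0, 0], 0]

```text
clock: 15.1
position: [0.4866, -0.0569, 0.0743]
ee_rot: [-0.006, 0.993, 0.116, 0.014]
contact_force: [-0.3, -0.5, -0.2]
width: 0.0449
```

Run:
```python
from h import *
plan(case(-.085,-.065,.072),None,smax=10)
```

```text
pos [ 0.4866 -0.0569  0.0743] ang 13.4 tilt [ 0.027  0.015 -1.   ] q6 -0.53 F [-0.3 -0.5 -0.2] w 0.0449 t 15.1
1 rows [[[-2.7, 5.6, 2.1], 0.0]]
```

carry_out:
  series:
    - [[-2, 3, 1.5], 0]
    - [[0, 2, 1], 0]
    - [[0, 0, 0], 0]

```text
clock: 15.35
position: [0.4865, -0.062, 0.0722]
ee_rot: [-0.005, 0.993, 0.117, 0.015]
contact_force: [-0.3, -0.7, 0.1]
width: 0.0446
```

carry_out:
  series:
    - [[0, 0, 0], 0]
    - [[0, 0, 0], 0]
    - [[0, 0, 0], 0]
    - [[0, 0, 0], 0]
    - [[0, 0, 0], 0]
    - [[0, 0, 0], 0]
    - [[0, 0, 0], 0]
    - [[0, 0, 0], 0]
  fingers: 5
  squeeze: 30

```text
clock: 16.02
position: [0.4875, -0.0625, 0.0732]
ee_rot: [-0.005, 0.993, 0.117, 0.016]
contact_force: [0.7, 0.4, -1.2]
width: 0.0108
```

carry_out:
  series:
    - [[0, -3, 0], 0]
    - [[0, -5, 0], 0]
    - [[0, -5, 0], 0]
    - [[0, -5, 0], 0]
    - [[0, -5, 0], 0]
    - [[0, 0, 0], 0]

```text
clock: 16.52
position: [0.4831, -0.0443, 0.0732]
ee_rot: [0.002, 0.993, 0.12, 0.017]
contact_force: [-0.2, -0.1, -1.1]
width: 0.0109
```

carry_out:
  series:
    - [[0, -4, 0], 0]
    - [[0, -4, 0], 0]
    - [[0, -5, 0], 0]
    - [[0, -6, 0], 0]

```text
clock: 16.85
position: [0.4831, -0.0437, 0.0734]
ee_rot: [0.022, 0.991, 0.129, 0.019]
contact_force: [1.9, -24.5, -7.5]
width: 0.0113
```

The catch stopped hard at its left end after about 19 mm of travel. I release and go back to the handle.

carry_out:
  series:
    - [[0, 1, 0], 0]
    - [[0, 0, 0], 0]
    - [[0, 0, 0], 0]

```text
clock: 17.1
position: [0.4831, -0.0445, 0.0734]
ee_rot: [0.022, 0.991, 0.129, 0.019]
contact_force: [0.5, -2.5, -2.5]
width: 0.0114
```

carry_out:
  series:
    - [[0, 0, 0], 0]
    - [[0, 0, 0], 0]
    - [[0, 0, 0], 0]
    - [[0, 0, 0], 0]
    - [[0, 0, -8], 0]
    - [[0, 0, -20], 0]
    - [[0, 0, -25], 0]
    - [[0, 0, -20], 0]
    - [[0, 0, 0], 0]
  fingers: 45

```text
clock: 17.85
position: [0.4776, -0.0374, 0.1501]
ee_rot: [0.019, 0.991, 0.128, 0.017]
contact_force: [-0.2, 0.1, -0.1]
width: 0.045
```

Run:
```python
from h import *
plan(case(-.05,.05,.14),13.8,smax=20)
a=save("top","pics/t6.png"); f=a["frame"]
p=proj(a,[case(-.085,-.045,.09),case(-.085,-.065,.09)]);print(p)
```

```text
pos [ 0.4776 -0.0374  0.1501] ang 14.8 tilt [ 0.039 -0.033 -0.999] q6 -0.45 F [-0.2  0.1 -0.1] w 0.045 t 17.85
5 rows [[[7.5, -17.6, 1.5], 0.2], [[7.5, -17.7, 1.5], 0.2], [[7.4, -17.7, 1.5], 0.2], [[7.4, -17.7, 1.5], 0.2], [[7.3, -17.7, 1.5], 0.2]]
[[286.03529684 252.50988283]
 [293.78120188 250.69055245]]
```

carry_out:
  series:
    - [[7, -16, 0], 0]
    - [[7, -18, 1], 0]
    - [[7, -18, 1], 0]
    - [[7, -18, 2], 0]
    - [[6, -12, 2], 0]
    - [[0, 0, 0], 0]
    - [[0, 0, 0], 0]

```text
clock: 18.48
position: [0.4861, 0.0535, 0.1364]
ee_rot: [0.018, 0.992, 0.127, 0.013]
contact_force: [-0.3, -0.6, -0.5]
width: 0.0448
```

Run:
```python
from h import *
plan(case(-.05,.05,.08),13.8,smax=12)
```

```text
pos [0.4861 0.0535 0.1364] ang 14.7 tilt [ 0.031 -0.033 -0.999] q6 -0.25 F [-0.3 -0.6 -0.5] w 0.0448 t 18.48
5 rows [[[1.1, -0.9, 11.3], 0.17], [[1.1, -0.9, 11.3], 0.17], [[1.1, -0.9, 11.3], 0.17], [[1.1, -0.9, 11.3], 0.17], [[1.1, -0.9, 11.3], 0.17]]
```

carry_out:
  series:
    - [[1, -1, 11], 0]
    - [[1, -1, 11], 0]
    - [[1, -1, 11], 0]
    - [[1, 0, 11], 0]
    - [[0, 0, 10], 0]
    - [[0, 0, 3], 0]
    - [[0, 0, 0], 0]
    - [[0, 0, 0], 0]

```text
clock: 19.15
position: [0.4883, 0.05, 0.0754]
ee_rot: [0.019, 0.992, 0.126, 0.01]
contact_force: [-0.1, -0.4, -0.2]
width: 0.045
```

Run:
```python
from h import *
plan(case(-.05,.05,.079),13.8,smax=12)
```

```text
pos [0.4883 0.05   0.0754] ang 14.5 tilt [ 0.025 -0.036 -0.999] q6 -0.24 F [-0.1 -0.4 -0.2] w 0.045 t 19.15
1 rows [[[5.4, -5.8, -3.7], 0.69]]
```

carry_out:
  series:
    - [[3, -3, -2], 0]
    - [[2, -3, -2], 0]
    - [[0, 0, 0], 0]

```text
clock: 19.4
position: [0.4925, 0.057, 0.0808]
ee_rot: [0.019, 0.992, 0.125, 0.011]
contact_force: [-0.6, -0.7, 0.4]
width: 0.0452
```

carry_out:
  series:
    - [[0, 0, 0], 0]
    - [[0, 0, 0], 0]
    - [[0, 0, 0], 0]
    - [[0, 0, 0], 0]
    - [[0, 0, 0], 0]
    - [[0, 0, 0], 0]
    - [[0, 0, 0], 0]
    - [[0, 0, 0], 0]
    - [[0, 0, 0], 0]
  fingers: 0
  squeeze: 40

```text
clock: 20.15
position: [0.4941, 0.0577, 0.0824]
ee_rot: [0.02, 0.992, 0.125, 0.014]
contact_force: [-0.1, -0.9, -0.3]
width: 0.0083
```

carry_out:
  series:
    - [[0, 0, -3], 0]
    - [[0, 0, -4], 0]
    - [[1, 0, -5], 0]
    - [[0, 0, 0], 0]

```text
clock: 20.48
position: [0.4976, 0.0585, 0.0947]
ee_rot: [0.02, 0.992, 0.125, 0.016]
contact_force: [0.9, -0.1, -3.2]
width: 0.0084
```

The cover moves freely: 12 mm of lift at about 3 N. Now I follow the arc.

```bash
cat > arc.py <<'E'
from h import *
import sys
P0=np.array([.4941,.0577,.0824]);r=.1443;b=np.arctan2(35,140);ux=np.array([np.cos(CA),np.sin(CA),0])
s=manip.get_state();q=s["ee_rot"];R=Ro.from_quat([q[1],q[2],q[3],q[0]]).as_matrix()
p=s["position"];th=np.arcsin((.035+p[2]-P0[2])/r)-b
at=lambda t:P0+ux*(.140-r*np.cos(b+t))+np.array([0,0,r*np.sin(b+t)-.035])
print("theta",np.degrees(th).round(1),"pos",p.round(4),"model",at(th).round(4),"F",s["contact_force"].round(1),"tilt",R[:,2].round(3),"w",s["width"].round(4))
T=np.radians(float(sys.argv[1]));n=int(sys.argv[2]);prev=p
for k in range(1,n+1):
    c=at(th+(T-th)*k/n);print((R.T@(c-prev)*1000).round(1).tolist());prev=c
E
python3 arc.py 46 11
```

```text
Traceback (most recent call last):
  File "arc.py", line 7, in <module>
    print("theta",np.degrees(th).round(1),"pos",p.round(4),"model",at(th).round(4),"F",s["contact_force"].round(1),"tilt",R[:,2].round(3),"w",s["width"].round(4))
                                                                                                                                              ^^^^^^^^^^^^^^^^
AttributeError: 'float' object has no attribute 'round'
```

```bash
sed -i 's/s\["width"\].round(4)/round(s["width"],4)/' arc.py; python3 arc.py 46 11
```

```text
theta 5.1 pos [0.4976 0.0585 0.0947] model [0.4977 0.0586 0.0947] F [ 0.9 -0.1 -3.2] tilt [ 0.037 -0.035 -0.999] w 0.0084
[3.6, 0.4, -8.6]
[4.1, 0.4, -8.4]
[4.7, 0.4, -8.1]
[5.2, 0.4, -7.8]
[5.7, 0.4, -7.4]
[6.2, 0.4, -7.0]
[6.6, 0.4, -6.6]
[7.0, 0.3, -6.2]
[7.4, 0.3, -5.7]
[7.8, 0.3, -5.2]
[8.1, 0.3, -4.7]
```

carry_out:
  series:
    - [[3.5, 0.5, -8.5], 0]
    - [[4, 0.5, -8.5], 0]
    - [[4.5, 0.5, -8], 0]
    - [[5, 0.5, -8], 0]
    - [[5.5, 0.5, -7.5], 0]
    - [[0, 0, 0], 0]

```text
clock: 20.98
position: [0.519, 0.0638, 0.1372]
ee_rot: [0.019, 0.992, 0.125, 0.014]
contact_force: [2.3, 0.5, -6.2]
width: 0.0086
```

```bash
python3 arc.py 46 7
```

```text
theta 24.5 pos [0.519  0.0638 0.1372] model [0.5204 0.0642 0.1372] F [ 2.3  0.5 -6.2] tilt [ 0.033 -0.034 -0.999] w 0.0086
[6.6, 0.3, -5.8]
[5.4, 0.3, -5.5]
[5.7, 0.3, -5.2]
[6.0, 0.3, -4.9]
[6.2, 0.3, -4.6]
[6.5, 0.2, -4.2]
[6.7, 0.2, -3.9]
```

carry_out:
  series:
    - [[6.5, 0.5, -6], 0]
    - [[5.5, 0.5, -5.5], 0]
    - [[5.5, 0.5, -5], 0]
    - [[6, 0.5, -5], 0]
    - [[6, 0.5, -4.5], 0]
    - [[0, 0, 0], 0]

```text
clock: 21.48
position: [0.5428, 0.0697, 0.1634]
ee_rot: [0.019, 0.992, 0.125, 0.006]
contact_force: [0.7, 0.4, -6.9]
width: 0.008
```

```bash
python3 arc.py 47 4
```

```text
theta 39.5 pos [0.5428 0.0697 0.1634] model [0.5467 0.0706 0.1634] F [ 0.7  0.4 -6.9] tilt [ 0.017 -0.036 -0.999] w 0.008
[7.9, 0.2, -2.7]
[4.0, 0.1, -2.6]
[4.0, 0.1, -2.5]
[4.1, 0.1, -2.3]
```

carry_out:
  series:
    - [[6, 0, -3.5], 0]
    - [[5, 0, -3.5], 0]
    - [[4, 0, -3], 0]
    - [[4, 0, -3], 0]
    - [[0, 0, 0], 0]
    - [[0, 0, 0], 0]

```text
clock: 21.98
position: [0.5611, 0.0742, 0.1768]
ee_rot: [0.02, 0.992, 0.126, 0.004]
contact_force: [-0.5, -0.4, -5.3]
width: 0.0081
```

```bash
python3 arc.py 47 2
python3 - <<'E'
from h import *
b=save("scene","pics/s7.png")
cv2.imwrite("pics/s7c.png",cv2.resize(b["frame"][80:330,130:460],None,fx=2,fy=2))
E
```

```text
theta 49.7 pos [0.5611 0.0742 0.1768] model [0.5681 0.0759 0.1768] F [-0.5 -0.4 -5.3] tilt [ 0.012 -0.038 -0.999] w 0.0081
[4.1, 0.0, 1.6]
[-3.0, -0.1, 1.6]
```

View pics/s7c.png

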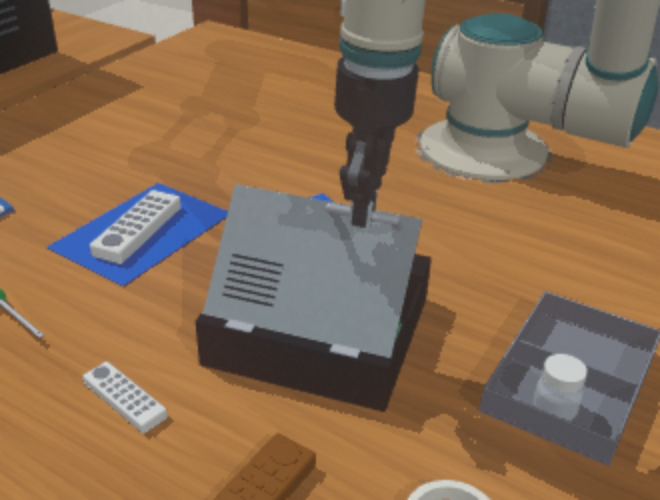

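The cover is open, with the fingers on its bar at crop (365,212), and the remote lies flat on the mat at crop (137,225). I let it settle and check the angle from the plate corners.

carry_out:
  series:
    - [[0, 0, 0], 0]
    - [[0, 0, 0], 0]
    - [[0, 0, 0], 0]
    - [[0, 0, 0], 0]
    - [[0, 0, 0], 0]
    - [[0, 0, 0], 0]

```text
clock: 22.53
position: [0.5604, 0.0741, 0.1764]
ee_rot: [0.02, 0.992, 0.125, 0.004]
contact_force: [-0.1, -1.2, -4.7]
width: 0.0082
```

Run:
```python
from h import *
b=save("scene","pics/s8.png")
for th in (40,45,50,55):
    t=np.radians(th);c,s=np.cos(t),np.sin(t)
    x=.09-.153*c+.003*s; z=.063+.153*s+.003*c
    print(th,((proj(b,[case(x,-.108,z),case(x,.108,z)])-[130,80])*2).round(0).tolist(),"seen (237,187),(420,217)")
s=manip.get_state();print(s["position"],s["contact_force"],s["width"],abs(s["qd"]).max())
```

```text
40 [[240.0, 187.0], [424.0, 222.0]] seen (237,187),(420,217)
45 [[237.0, 184.0], [423.0, 218.0]] seen (237,187),(420,217)
50 [[233.0, 181.0], [422.0, 216.0]] seen (237,187),(420,217)
55 [[229.0, 180.0], [420.0, 215.0]] seen (237,187),(420,217)
[0.56043637 0.07402915 0.17643859] [-0.50241811 -0.74252178 -5.46372201] 0.008085949407134849 0.0029347784988209397
```

The angle is about 43–48°, the arm is still, and the cover is carried with about 5 N. I hand in now.

```bash
python3 -c "
from rig import manip
print(manip.sign_off())"
```

```text
the job is handed in; nothing more can be done
None
```

The job is handed in at about 22.5 s of the 72 s allowed, with the arm still holding the cover up by its bar handle; no verdict was reported.

- **Remote:** I moved the large white remote from the shut cover to the mat. A top view put it about 8 mm from the mat's centre, and the last view shows it lying flat there.
- **Tug test:** The cover gave about 4 mm at the handle and then stopped, and the pull rose to 40 N. I took it as caught, slid the catch about 19 mm to a hard stop at its left end, and the cover then lifted freely.
- **Final angle:** The cover stands about 45° open, is carried with about 5 N and is still.

**Checks that disagreed:**
- **Angle:** It came out at 43–45° from the plate corners and 46.5° or 50° from the gripper's position, probably because the bar slipped a few mm in the fingers. All are inside 35–63°.
- **Tool tilt:** The tool also ended about 2° off vertical.

**Bystanders:** The jar and tray look undisturbed in the last view. The tape and screwdriver are only partly in it; I did not measure any of their positions, but no motion went near them.

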